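# Turn the fuel-tank tin to face the road and lock it with the road tile

### The arm

A 6-joint arm with a two-finger parallel gripper is mounted at the origin on the work surface. World frame = base frame: x ahead of the robot, y to its left, z up, the work surface at z = 0. Lengths are in mm, angles in degrees, forces in N, time in s.
With the tool pointing down it reaches from about 300 to 850 mm from the base axis. Payload 4.2 kg.
Tool frame: the origin (TCP) lies midway between the tips of the shut fingers; the grasp point (between the pads) lies 19 mm behind it (env.grip_point_offset is the distance from the TCP to the grasp point, in mm); z points along the fingers, x is the direction in which the jaws open and shut, and the axes are right-handed (so a half turn about z gives the same grasp; the last joint's range is limited). The gripper opens to 91 mm and grips with 3 to 60 N. Pads are 32 mm wide; open, the fingers measure 118 mm over their backs; the gripper's body (76 mm by 178 mm) begins 60 mm behind the grasp point.
Start: joints at [62.166, 18.312, 89.639, -0, 72.044, -1.146], TCP at [258.259, 513.756, 213.976] pointing down, gripper open.
Joint ranges: [-177.97, 177.97], [-48.28, 115.42], [12.27, 149.76], [-77.06, 257.06], [2.81, 150.46], [-146.56, 146.56]. Speed limits (degrees/s): [147.25, 147.25, 180, 180, 180, 180].

### API

Orientations are given as [roll, pitch, yaw] about the fixed x, y, z axes, in that order (R = Rz(yaw) Ry(pitch) Rx(roll)).
In Python, from workcell import env gives the robot as it stands.
- The arm moves only by the shell command python3 -m pendant 'ROWS' [FORCE]. ROWS is JSON, a list of rows, each an object with "xyz": the shift along the tool's x, y, z in m, a list of three; "roll": the turn about the tool's z in degrees; "jaw": the closure, from 0 (fully open) to 1 (shut). A call has exactly 8 rows; each row is the pose to reach, as a shift and turn from the pose commanded when the call began, along the tool's axes at that moment; what a row does not reach only later rows make up. A row lasts 1/8 s, in which the tool goes at most 62.5 mm and 10.7 degrees, less where a joint would pass 70% of its speed; a pose out of reach is approached as far as the arm can. A call with a gripper value outside its range is refused whole. The fingers move at their own pace and stop on an object; FORCE is the grip in N (left out, the last holds). Time passes only in rows, so rows that repeat a pose let the fingers close, or fill a call up. It gives the time, the measured TCP pose, the force and the opening at its end, in the units of the state.
- env.state(): the state, without advancing time (a new reading comes with each control period).
- env.grab_frame(name): name is "scene" or "top" or "wrist"; returns (picture, depth): 384x512x3 uint8, blue, green, red; 384x512 float32, mm along the optical axis (not along the pixel's ray), 0 where there is no reading.
- env.camera_params(name): a dict with "camera_matrix" (3x3 intrinsics, pixels), "cam_to_world" (4x4, takes a point from camera to world coordinates); the wrist camera has in their place "hand_eye" (4x4, takes a point from camera to tool coordinates, whose origin is the TCP and whose axes are the tool frame's). Camera axes: x right, y up, looking along -z (the intrinsics and any distortion apply to the point x, -y, -z); pixel columns grow to the right and rows downward; lengths in mm; the calibration is good to about 2 mm. A picture is of the moment at which its call begins: read the wrist's pose just before it. camera_params takes no time and is no camera call.
- env.job_done(): hands the job in, once; it reports no verdict.
The state is a dict: "time_s": time; "qpos": joint angles; "qvel": joint speeds; "effort": joint torques, N m; "ee_pos": TCP position; "ee_rot": TCP orientation; "force": force on the tool from outside, world axes, zero at the start; "torque": the same for the moment, N m; "gripper_width": finger opening in mm.
Only numpy, scipy, OpenCV 4.12 (cv2) and the standard library are available. Lean on these libraries where they do the work, as an engineer would, in place of code of your own. Each camera call takes 0.05 s, during which the arm holds its last target. There are 200 camera calls.

### The job

The aluminium tin on the blue toy petrol-station stand has been turned the wrong way: roll it round with a fingertip, pressing gently because its thin wall must not take more than 18 N, until its label faces the road, that is straight down the channel between the yellow rails. Then slide the grey road tile along that channel until its tongue is fully home in the notch of the tin's foot, without shoving harder than 18 N. Let go, and leave the other toys where they are.

Things in the scene. Friction and masses are not known exactly. Their poses are not given: they have to be found in the camera images.
- stand: Blue plastic base plate, fixed, 285 x 130 x 8 mm thick. Origin on the tin's turning axis at table height, z up; its own -x is the front (the road side), where the plate reaches 215 mm from the axis. Two yellow rails, 10 mm high, run along x from 73 to 208 mm in front of the axis and leave a channel 84 mm wide centred on y = 0.
- tin: Rigid aluminium tin, 104 mm across (too wide to grip), smooth side 23 to 98 mm above the table, flat lid. Turns endlessly both ways about the upright axis through the stand's origin; cannot slide or tip. It sits off that axis by 5 mm, which way is not known. Stiff swivel: 3.3 N of rub at the wall (0.17 N m), no spring. Origin on the axis, 9 mm up; z up; -x points to the label; facing the road its axes match the stand's.
- tin_label (a point): Middle of the tin's yellow label with red sign, on the wall 52 mm from the axis, 51 mm above the table; it moves with the tin. A red stripe on the lid runs from near the lid's centre towards it.
- tin_notch (a point): Mouth of the notch in the tin's black foot, right under the label, 60 mm from the axis, 16 mm above the table. The foot is 120 mm across, 9 to 23 mm above the table, turns with the tin; the notch is 20 mm wide and 16 mm deep.
- tile: Loose grey hard silicone road tile with white lane marks, 60 mm long (x), 80 mm wide, 12 mm thick, about 0.15 kg, lying in the channel on the base plate, top 20 mm above the table. Origin under its middle. Its x points to the tin; on that edge a round-ended tongue, 13 mm wide, reaches to 48.5 mm from its middle.
- tile_center (a point): Middle of the road tile, half-way up, 14 mm above the table. Tongue at the bottom of the notch (fully home): this point is 92.5 mm in front of the tin's axis. With the label turned away the foot stops the tile 16 mm short of that.
- racer: Green die-cast toy racer, 85 mm long, 40 wide, loose bystander. Origin under its middle.
- police: White plastic toy police car, 115 mm long, 52 wide, loose bystander. Origin under its middle.
- pump: Red plastic toy petrol pump, 105 mm high, foot 50 x 60 mm, loose bystander. Origin under its middle.
- cone: Orange toy traffic cone, 45 mm high, 40 mm across, loose bystander. Origin under its middle.
- keydish: Blue ceramic key dish, 110 mm across, 35 high, loose bystander. Origin under its middle.
- crayonjar: Clear jar with orange cap, 60 mm across, 85 high, loose bystander. Origin under its middle.
Mind the look-alikes: they are no part of the job. Several things have the shape of the tile; the one meant has the colours described above.

How it is judged:
By the outcome, as a careful person would: the job done as asked, in the order asked, and still so for the second after the job is handed in, with the robot touching nothing.
It also fails if it takes over 72 s, if anything falls off the work surface, if the arm or the gripper's body presses on something with over 40 N, if the wrist force passes 120 N, or if a joint passes its speed limit or range.

## Working session

There is one attempt and no reset: what is moved stays moved. The work goes in short steps, Python scripts to look and compute and a shell command to move; the robot and the scene stay as the last step left them, time stands still between calls to the robot, and variables do not carry over. Pictures are saved under pics/ and viewed, about 8 in all and at most 12, crops included, and the job is handed in when it is done.

```bash
ls; mkdir -p pics; cat > h.py <<'E'
import numpy as np, cv2
from workcell import env
def grab(n,save=None):
    st=env.state(); im,d=env.grab_frame(n)
    if save: cv2.imwrite(f'pics/{save}.png',im)
    return st,im,d
def c2w(n,st=None):
    p=env.camera_params(n)
    if 'cam_to_world' in p: return np.array(p['camera_matrix']),np.array(p['cam_to_world']),p
    from scipy.spatial.transform import Rotation as R
    T=np.eye(4);T[:3,:3]=R.from_euler('xyz',st['ee_rot'],degrees=True).as_matrix();T[:3,3]=st['ee_pos']
    return np.array(p['camera_matrix']),T@np.array(p['hand_eye']),p
def ray(n,u,v,st=None):
    K,T,p=c2w(n,st)
    dist=next((np.array(p[k],float) for k in p if 'dist' in k.lower()),None)
    q=cv2.undistortPoints(np.array([[[u,v]]],float),K,dist)[0,0]
    return T[:3,3],T[:3,:3]@np.array([q[0],-q[1],-1])
def atz(n,u,v,z,st=None):
    o,r=ray(n,u,v,st); return o+r*(z-o[2])/r[2]
def atd(n,u,v,d,st=None):
    o,r=ray(n,u,v,st); return o+r*d[int(round(v)),int(round(u))]
E
python3 - <<'E'
from h import *
st,a,d=grab('top','top'); _,b,e=grab('scene','scene')
np.save('td',d);np.save('sd',e)
print(st['ee_pos'],st['ee_rot'],st['force']); print(env.camera_params('top')); print(env.camera_params('wrist'))
E
```

```text
pics
[257.99785528 513.30745052 213.12825558] [-1.79997533e+02  1.00797218e-01  6.33115670e+01] [-0.25928783  0.3118961  -0.39051805]
{'camera_matrix': array([[396.66062362,   0.        , 257.91686343],
       [  0.        , 396.66062362, 191.37607102],
       [  0.        ,   0.        ,   1.        ]]), 'cam_to_world': array([[-2.04774476e-02,  9.85165502e-01, -1.70380771e-01,
         4.28059502e+02],
       [-9.99776874e-01, -2.10613007e-02, -1.61983281e-03,
        -4.48104102e+00],
       [-5.18424405e-03,  1.70309585e-01,  9.85376968e-01,
         1.01120974e+03],
       [ 0.00000000e+00,  0.00000000e+00,  0.00000000e+00,
         1.00000000e+00]])}
{'camera_matrix': array([[344.44997978,   0.        , 250.99722515],
       [  0.        , 344.44997978, 193.9984414 ],
       [  0.        ,   0.        ,   1.        ]]), 'hand_eye': array([[ 1.00000000e+00,  1.91937506e-06,  6.04634903e-06,
        -2.78144989e-01],
       [ 3.56087359e-06, -9.58641981e-01, -2.84614743e-01,
        -8.04162508e+01],
       [ 5.25000157e-06,  2.84614743e-01, -9.58641981e-01,
        -1.70580318e+02],
       [ 0.00000000e+00,  0.00000000e+00,  0.00000000e+00,
         1.00000000e+00]])}
```

View pics/top.png

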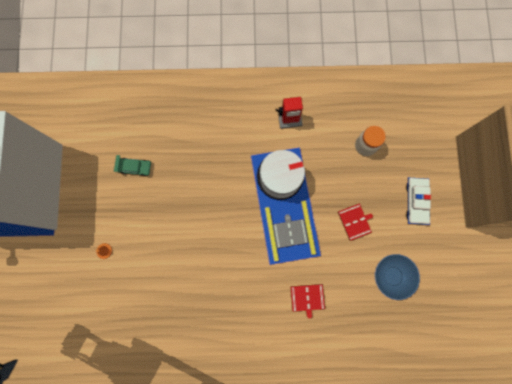

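View pics/scene.png

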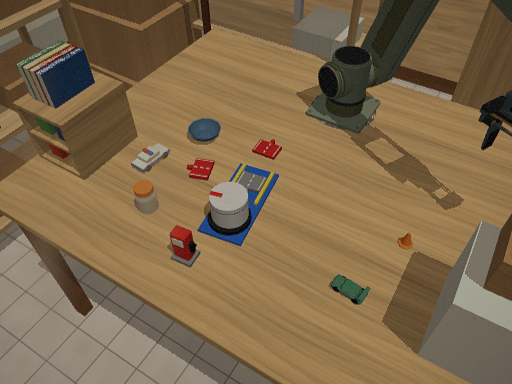

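Top view: the stand spans about (252..320,150..262), the tin lid is at (282,174) with its stripe pointing right, and the tile is at (290,234) in the channel. Next I'll enlarge the crop.

```bash
python3 - <<'E'
from h import *
a=cv2.imread('pics/top.png')[140:275,235:345]
cv2.imwrite('pics/topc.png',cv2.resize(a,None,fx=4.4,fy=4.4,interpolation=cv2.INTER_CUBIC))
d=np.load('td.npy')
full=cv2.imread('pics/top.png')
hsv=cv2.cvtColor(full,cv2.COLOR_BGR2HSV)
blue=((hsv[...,0]>105)&(hsv[...,0]<130)&(hsv[...,1]>180)).astype(np.uint8)
yel=((hsv[...,0]>22)&(hsv[...,0]<35)&(hsv[...,1]>150)&(hsv[...,2]>120)).astype(np.uint8)
for nm,m,z in(('yel',yel,18),):
    n,l,s,c=cv2.connectedComponentsWithStats(m)
    for i in range(1,n):
        if s[i,4]>60:
            vv,uu=np.nonzero(l==i)
            P=np.array([atz('top',u,v,z)[:2] for u,v in zip(uu,vv)])
            (cx,cy),(w,h),an=cv2.minAreaRect(P.astype(np.float32))
            m_=P.mean(0);w2,V=np.linalg.eigh(np.cov((P-m_).T));print(nm,s[i],m_,V[:,1],np.degrees(np.arctan2(V[1,1],V[0,1])),w,h)
# lid points by depth
vv,uu=np.mgrid[140:215,245:320]
P=np.array([atd('top',u,v,d) for u,v in zip(uu.ravel(),vv.ravel())])
L=P[(P[:,2]>92)&(P[:,2]<106)]
print('lid',len(L),L.mean(0),L.min(0),L.max(0))
(c,r)=cv2.minEnclosingCircle(L[:,:2].astype(np.float32));print(c,r)
red=[(u,v) for u,v in zip(uu.ravel(),vv.ravel()) if (hsv[v,u,0]<8 or hsv[v,u,0]>172) and hsv[v,u,1]>150]
R=np.array([atz('top',u,v,98)[:2] for u,v in red]);m_=R.mean(0);w2,V=np.linalg.eigh(np.cov((R-m_).T))
print('stripe',len(R),m_,np.degrees(np.arctan2(V[1,1],V[0,1])),R.min(0),R.max(0))
vv,uu=np.nonzero(blue[140:275,235:345]);pts=np.stack([uu+235,vv+140],1)
P=np.array([atz('top',u,v,8)[:2] for u,v in pts]);print('blue',cv2.minAreaRect(P.astype(np.float32)))
print(cv2.boxPoints(cv2.minAreaRect(P.astype(np.float32))))
E
```

```text
yel [303 202  12  52 137] [ 504.43580579 -126.70718468] [-0.98919963 -0.14657451] -171.57153398391017 129.34153747558594 7.430383682250977
yel [267 209  10  51 113] [491.1585635  -34.59308353] [-0.98907203 -0.14743309] -171.52180061887412 126.16262817382812 5.560197830200195Traceback (most recent call last):
  File "<stdin>", line 19, in <module>
  File "h.py", line 21, in atd
    o,r=ray(n,u,v,st); return o+r*d[int(round(v)),int(round(u))]
        ~~~^^^^^^^^^^
  File "h.py", line 14, in ray
    K,T,p=c2w(n,st)
          ~~~^^^^^^
  File "h.py", line 8, in c2w
    p=env.camera_params(n)
ValueError: time passes only in moves, steps and waits
```

View pics/topc.png

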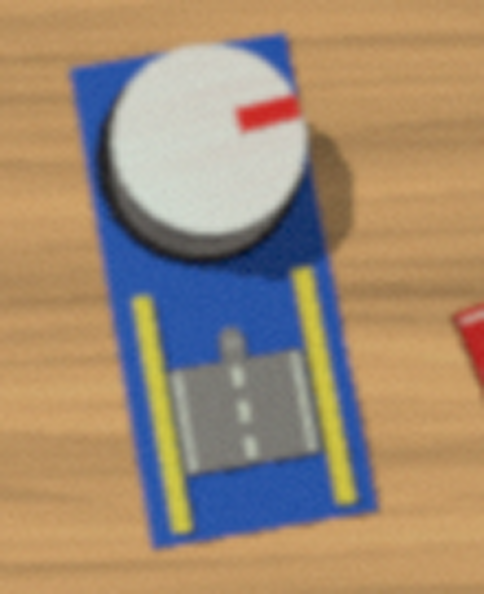

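```bash
sed -i 's/^def c2w/import functools\nCP=functools.lru_cache(None)(env.camera_params)\ndef c2w/; s/p=env.camera_params(n)/p=CP(n)/' h.py
python3 - <<'E'
from h import *
d=np.load('td.npy')
full=cv2.imread('pics/top.png')
hsv=cv2.cvtColor(full,cv2.COLOR_BGR2HSV)
blue=((hsv[...,0]>105)&(hsv[...,0]<130)&(hsv[...,1]>180)).astype(np.uint8)
vv,uu=np.mgrid[140:215,245:320]
P=np.array([atd('top',u,v,d) for u,v in zip(uu.ravel(),vv.ravel())])
L=P[(P[:,2]>88)&(P[:,2]<108)]
print('lid',len(L),L.mean(0),L.min(0),L.max(0))
(c,r)=cv2.minEnclosingCircle(L[:,:2].astype(np.float32));print(c,r)
red=[(u,v) for u,v in zip(uu.ravel(),vv.ravel()) if (hsv[v,u,0]<8 or hsv[v,u,0]>172) and hsv[v,u,1]>150]
R=np.array([atz('top',u,v,98)[:2] for u,v in red]);m_=R.mean(0);w2,V=np.linalg.eigh(np.cov((R-m_).T))
print('stripe',len(R),m_,np.degrees(np.arctan2(V[1,1],V[0,1])),R.min(0),R.max(0))
vv,uu=np.nonzero(blue[140:275,235:345]);pts=np.stack([uu+235,vv+140],1)
P=np.array([atz('top',u,v,8)[:2] for u,v in pts]);print(cv2.minAreaRect(P.astype(np.float32)))
S=np.array([[.989,.147],[-.147,.989]])
A=np.array([636.8,-60])
Q=(P-A)@S.T; print('blue in stand',Q.min(0),Q.max(0),np.percentile(Q,[1,99],axis=0))
f=lambda x,y:(235+x/4.4,140+y/4.4)
for nm,x,y,z in(('tl',175,375,20),('tr',300,350,20),('br',318,448,20),('bl',190,472,20),('tip',230,328,20),('s0',240,121,98),('s1',299,107,98)):
    p=atz('top',*f(x,y),z)[:2];print(nm,p,S@(p-A))
print('lid st',S@(np.array(c)-A))
st=env.state();print(st['time_s'],st['qpos'])
E
```

```text
lid 1511 [632.70877106 -59.69495971  97.83204193] [ 581.65244142 -110.5944235    88.72247122] [685.08329077  -8.68977893 103.69177642]
(633.6472778320312, -59.866844177246094) 52.29303741455078
stripe 55 [646.90931552 -94.21195355] 104.93023574533882 [ 640.1508644  -108.57565559] [654.33489576 -79.80795966]
((567.0446166992188, -70.6084976196289), (277.00885009765625, 121.7602767944336), 8.546058654785156)
blue in stand [-209.02398065  -61.25384289] [68.02226468 60.65128421] [[-207.9645529   -60.33529989]
 [  65.73934861   59.89977778]]
tl [512.73346815 -43.20025748] [-120.23223785   34.85272553]
tr [ 525.46713209 -114.69307276] [-118.14808806  -37.72551738]
br [ 469.91633334 -122.62056889] [-174.25316996  -37.39984364]
bl [458.00953636 -50.12208397] [-175.37171488   36.05145711]
tip [538.87721083 -75.30055496] [-99.09482007  -0.73759885]
s0 [641.53678021 -78.77737188] [  1.92440197 -19.26712748]
s1 [ 648.55554913 -110.70320844] [  4.17286645 -51.87353887]
lid st [-3.09846832  0.59514127]
0.1 [ 6.21675732e+01  1.83493181e+01  8.97011833e+01  1.23213061e-03
  7.20437601e+01 -1.14644115e+00]
```

```bash
python3 -m pendant '[{"xyz":[-0.010,0.014,0],"roll":0,"jaw":1},{"xyz":[-0.035,0.049,0],"roll":0,"jaw":1},{"xyz":[-0.070,0.098,0],"roll":0,"jaw":1},{"xyz":[-0.105,0.147,0],"roll":0,"jaw":1},{"xyz":[-0.140,0.196,0],"roll":0,"jaw":1},{"xyz":[-0.175,0.245,0],"roll":0,"jaw":1},{"xyz":[-0.210,0.294,0],"roll":0,"jaw":1},{"xyz":[-0.245,0.342,0],"roll":0,"jaw":1}]' 20
python3 -m pendant '[{"xyz":[-0.035,0.049,0],"roll":0,"jaw":1},{"xyz":[-0.070,0.098,0],"roll":0,"jaw":1},{"xyz":[-0.105,0.147,0],"roll":0,"jaw":1},{"xyz":[-0.140,0.196,0],"roll":3,"jaw":1},{"xyz":[-0.165,0.230,0],"roll":7,"jaw":1},{"xyz":[-0.176,0.245,0],"roll":7,"jaw":1},{"xyz":[-0.176,0.245,0],"roll":7,"jaw":1},{"xyz":[-0.176,0.245,0],"roll":7,"jaw":1}]'
python3 - <<'E'
from h import *
st,a,d=grab('wrist','w1');np.save('w1d',d)
import json
print({k:np.round(st[k],2).tolist() for k in('time_s','ee_pos','ee_rot','qpos','force')})
json.dump({k:np.array(st[k]).tolist() for k in st},open('w1.json','w'))
E
```

```text
time_s: 1.1
ee_pos: [454.0, 138.4, 214.1]
ee_rot: [180.0, -0.0, 63.3]
force: [0.8, 0.2, -0.0]
gripper_width: 14.4
time_s: 2.1
ee_pos: [592.8, -124.8, 214.0]
ee_rot: [-179.9, -0.0, 56.4]
force: [0.2, 1.2, 0.1]
gripper_width: 0.7
{'time_s': 2.1, 'ee_pos': [592.78, -124.82, 214.0], 'ee_rot': [-179.94, -0.01, 56.39], 'qpos': [-13.0, 21.13, 85.38, 0.04, 73.55, -69.4], 'force': [0.16, 1.24, 0.15]}
```

View pics/w1.png

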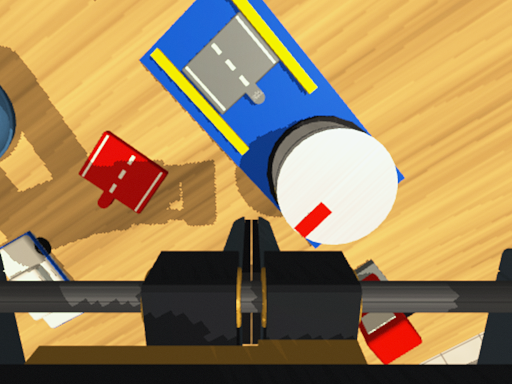

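```bash
cat > m.py <<'E'
from h import *
import json,sys
def measure(st,full,d):
    hsv=cv2.cvtColor(full,cv2.COLOR_BGR2HSV);h,s,v=hsv[...,0],hsv[...,1],hsv[...,2]
    def W(m,z,st=st):
        vv,uu=np.nonzero(m);return np.array([atz('wrist',a,b,z,st)[:2] for a,b in zip(uu,vv)])
    y=((h>24)&(h<34)&(s>220)&(v>150)).astype(np.uint8)
    n,l,stt,c=cv2.connectedComponentsWithStats(y);ms=[]
    for i in range(1,n):
        if stt[i,4]>500:
            P=W(l==i,18);r=cv2.minAreaRect(P.astype(np.float32));w,V=np.linalg.eigh(np.cov(P.T));V=V[:,1]*np.sign(V[0,1])
            print('rail',stt[i],np.round(r[0],1),np.round(r[1],1),round(float(np.degrees(np.arctan2(V[1],V[0]))),2))
    w=((s<40)&(v>200)).astype(np.uint8);n,l,stt,c=cv2.connectedComponentsWithStats(w)
    i=1+np.argmax(stt[1:,4]);P=W(l==i,98);hull=cv2.convexHull(P.astype(np.float32))[:,0]
    c,r=cv2.minEnclosingCircle(hull);print('lid',np.round(c,1),round(r,1))
    box=stt[i];m=((h<6)|(h>174))&(s>200)&(v>150);k=np.zeros_like(m);k[box[1]-15:box[1]+box[3]+15,box[0]-15:box[0]+box[2]+15]=1
    n,l,stt,_=cv2.connectedComponentsWithStats((m&k).astype(np.uint8));i=1+np.argmax(stt[1:,4])
    P=W(l==i,98);r=cv2.minAreaRect(P.astype(np.float32));w,V=np.linalg.eigh(np.cov(P.T));V=V[:,1]
    V=V*np.sign(V@(P.mean(0)-c));print('stripe',np.round(r[0],1),np.round(r[1],1),'dir',round(float(np.degrees(np.arctan2(V[1],V[0]))),2))
    return c,P.mean(0),V
if __name__=='__main__':
    st=json.load(open('w1.json'));d=np.load('w1d.npy');measure(st,cv2.imread('pics/w1.png'),d)
    print('tip',atz('wrist',257,96,20,st))
    for u,v in((238,14),(278,61),(225,110),(185,66)):print(atz('wrist',u,v,20,st))
    for u,v in((340,180),(90,340),(230,130)):print(atd('wrist',u,v,d,st))
E
python3 m.py
```

```text
rail [ 232    0   84   93 1196] [501.9 -36. ] [114.7   9.8] 8.73
rail [ 151   49   98  105 1297] [ 506.5 -129.1] [133.9  10.1] 8.48
lid [633.5 -63.4] 52.0
stripe [646.5 -95.4] [13.3 33.1] dir -76.88
tip [532.40537515 -77.56531463  20.        ]
[459.32932706 -51.25426847  20.        ]
[516.05176917 -41.90573547  20.        ]
[ 525.75018586 -112.6263517    20.        ]
[ 468.77934407 -121.4354172    20.        ]
[628.17236943 -57.05535764  98.36292649]
[ 6.70779229e+02 -4.34283097e+02 -1.00429781e-01]
[ 545.53614741 -120.25603169   16.70097003]
```

```bash
python3 -m pendant '[{"xyz":[0,0.002,0.02],"roll":0,"jaw":1},{"xyz":[0,0.002,0.06],"roll":0,"jaw":1},{"xyz":[0,0.002,0.11],"roll":0,"jaw":1},{"xyz":[0,0.002,0.15],"roll":0,"jaw":1},{"xyz":[0.001,0.002,0.16],"roll":0,"jaw":1},{"xyz":[0.003,0.002,0.16],"roll":0,"jaw":1},{"xyz":[0.005,0.002,0.16],"roll":0,"jaw":1},{"xyz":[0.005,0.002,0.16],"roll":0,"jaw":1}]'
python3 -m pendant '[{"xyz":[0.0003,0,0],"roll":0,"jaw":1},{"xyz":[0.0006,0,0],"roll":0,"jaw":1},{"xyz":[0.0009,0,0],"roll":0,"jaw":1},{"xyz":[0.0012,0,0],"roll":0,"jaw":1},{"xyz":[0.0015,0,0],"roll":0,"jaw":1},{"xyz":[0.0018,0,0],"roll":0,"jaw":1},{"xyz":[0.002,0,0],"roll":0,"jaw":1},{"xyz":[0.002,0,0],"roll":0,"jaw":1}]'
```

```text
time_s: 3.15
ee_pos: [599.2, -122.9, 55.6]
ee_rot: [179.8, -0.1, 56.3]
force: [0.6, -0.3, 0.2]
gripper_width: 0.4
time_s: 4.15
ee_pos: [599.2, -121.3, 54.0]
ee_rot: [-180.0, -0.0, 56.3]
force: [0.3, 0.9, 1.1]
gripper_width: 0.4
```

```bash
python3 -m pendant '[{"xyz":[0.0002,0,0],"roll":0,"jaw":1},{"xyz":[0.0004,0,0],"roll":0,"jaw":1},{"xyz":[0.0006,0,0],"roll":0,"jaw":1},{"xyz":[0.0008,0,0],"roll":0,"jaw":1},{"xyz":[0.001,0,0],"roll":0,"jaw":1},{"xyz":[0.001,0,0],"roll":0,"jaw":1},{"xyz":[0.001,0,0],"roll":0,"jaw":1},{"xyz":[0.001,0,0],"roll":0,"jaw":1}]'; python3 - <<'E'
from h import *
print(np.round([env.state()['force'] for _ in range(4)],2))
E
```

```text
time_s: 5.15
ee_pos: [599.8, -120.5, 53.9]
ee_rot: [180.0, -0.0, 56.3]
force: [0.5, -0.8, 0.2]
gripper_width: 0.2
[[ 0.45 -0.82  0.21]
 [ 0.45 -0.82  0.21]
 [ 0.45 -0.82  0.21]
 [ 0.45 -0.82  0.21]]
```

```bash
python3 -m pendant '[{"xyz":[0.0002,0,0],"roll":0,"jaw":1},{"xyz":[0.0004,0,0],"roll":0,"jaw":1},{"xyz":[0.0006,0,0],"roll":0,"jaw":1},{"xyz":[0.0008,0,0],"roll":0,"jaw":1},{"xyz":[0.001,0,0],"roll":0,"jaw":1},{"xyz":[0.001,0,0],"roll":0,"jaw":1},{"xyz":[0.001,0,0],"roll":0,"jaw":1},{"xyz":[0.001,0,0],"roll":0,"jaw":1}]'
```

```text
time_s: 6.15
ee_pos: [600.3, -119.6, 54.0]
ee_rot: [180.0, -0.0, 56.3]
force: [0.1, -0.1, -0.4]
gripper_width: 0.5
```

```bash
python3 -m pendant '[{"xyz":[0.0002,0,0],"roll":0,"jaw":1},{"xyz":[0.0004,0,0],"roll":0,"jaw":1},{"xyz":[0.0006,0,0],"roll":0,"jaw":1},{"xyz":[0.0008,0,0],"roll":0,"jaw":1},{"xyz":[0.001,0,0],"roll":0,"jaw":1},{"xyz":[0.001,0,0],"roll":0,"jaw":1},{"xyz":[0.001,0,0],"roll":0,"jaw":1},{"xyz":[0.001,0,0],"roll":0,"jaw":1}]'
```

```text
time_s: 7.15
ee_pos: [600.9, -118.8, 53.9]
ee_rot: [-180.0, -0.0, 56.3]
force: [0.6, 0.0, 0.4]
gripper_width: 0.5
```

```bash
python3 -m pendant '[{"xyz":[0.0002,0,0],"roll":0,"jaw":1},{"xyz":[0.0004,0,0],"roll":0,"jaw":1},{"xyz":[0.0006,0,0],"roll":0,"jaw":1},{"xyz":[0.0008,0,0],"roll":0,"jaw":1},{"xyz":[0.001,0,0],"roll":0,"jaw":1},{"xyz":[0.001,0,0],"roll":0,"jaw":1},{"xyz":[0.001,0,0],"roll":0,"jaw":1},{"xyz":[0.001,0,0],"roll":0,"jaw":1}]'
```

```text
time_s: 8.15
ee_pos: [601.0, -118.5, 53.9]
ee_rot: [-180.0, 0.1, 56.3]
force: [-3.0, -5.2, 0.9]
gripper_width: 0.7
```

```bash
python3 - <<'E'
from h import *
s=env.state();print(s['ee_pos'],s['force'])
E
```

```text
[ 601.02724978 -118.52263676   53.92725061] [-2.9708109  -5.19404494  0.94269522]
```

```bash
python3 -m pendant '[{"xyz":[0.0004,0,0],"roll":0,"jaw":1},{"xyz":[0.0004,-0.0016,0],"roll":1.3,"jaw":1},{"xyz":[0.0005,-0.0032,0],"roll":2.7,"jaw":1},{"xyz":[0.0006,-0.0047,0],"roll":4,"jaw":1},{"xyz":[0.0007,-0.0063,0],"roll":5.3,"jaw":1},{"xyz":[0.0008,-0.0079,0],"roll":6.7,"jaw":1},{"xyz":[0.001,-0.0095,0],"roll":8,"jaw":1},{"xyz":[0.001,-0.0095,0],"roll":8,"jaw":1}]'; cat >> m.py <<'E'
E
cat > f.py <<'E'
from h import *
s=env.state();yw=np.radians(s['ee_rot'][2]);c,n=np.cos(yw),np.sin(yw);M=np.array([[c,n],[n,-c]])
ax=np.array([637.8,-61.]);print('F tool xy',np.round(M@np.array(s['force'])[:2],1),'C',np.round(M@(ax-np.array(s['ee_pos'])[:2]),1))
E
python3 f.py
```

```text
time_s: 9.15
ee_pos: [593.7, -112.9, 53.9]
ee_rot: [180.0, 0.1, 48.3]
force: [-2.4, -5.8, 1.1]
gripper_width: 0.3
F tool xy [-5.9  2.1] C [68.1 -1.5]
```

```bash
cat > w.py <<'E'
from m import *
st,a,d=grab('wrist',sys.argv[1]);measure(st,a,d)
E
python3 w.py w2
```

```text
rail [ 215    0  114   94 2424] [521.8 -32.6] [74.9 10. ] 9.23
rail [  31   54  196  152 3651] [ 506.5 -129.1] [134.2  10. ] 8.86
lid [616.5 -51.9] 43.5Traceback (most recent call last):
  File "w.py", line 2, in <module>
    st,a,d=grab('wrist',sys.argv[1]);measure(st,a,d)
                                     ~~~~~~~^^^^^^^^
  File "m.py", line 17, in measure
    n,l,stt,_=cv2.connectedComponentsWithStats((m&k).astype(np.uint8));i=1+np.argmax(stt[1:,4])
                                                                           ~~~~~~~~~^^^^^^^^^^^
    return _wrapfunc(a, 'argmax', axis=axis, out=out, **kwds)
    return bound(*args, **kwds)
ValueError: attempt to get argmax of an empty sequence
```

```bash
cat > s.py <<'E'
from h import *
import sys
def stripe(n,full):
    hsv=cv2.cvtColor(full,cv2.COLOR_BGR2HSV);h,s,v=[hsv[...,i] for i in range(3)]
    vv,uu=np.nonzero(((h<7)|(h>173))&(s>150)&(v>90))
    P=np.array([[*atz(n,a,b,98)[:2]] for a,b in zip(uu,vv)]);A=np.array([637.8,-61])
    k=np.linalg.norm(P-A,axis=1)<53;P=P[k]
    if len(P)<8: print(n,'stripe px',len(P));return
    m=P.mean(0);V=np.linalg.eigh(np.cov(P.T))[1][:,1];V=V*np.sign(V@(m-A))
    print(n,'n',len(P),'mean',np.round(m,1),'pos ang',round(float(np.degrees(np.arctan2(*(m-A)[::-1]))),1),'dir',round(float(np.degrees(np.arctan2(V[1],V[0]))),1))
if __name__=='__main__':
    if len(sys.argv)<2: [stripe(n,cv2.imread(f'pics/{n}.png')) for n in('top','scene')]
    for n in sys.argv[2:]: stripe(n,grab(n,n+sys.argv[1])[1])
E
python3 s.py; python3 s.py 2 top scene
```

```text
top n 55 mean [646.9 -94.2] pos ang -74.7 dir -75.1
scene n 42 mean [647.2 -94.6] pos ang -74.3 dir -78.8
top stripe px 0
scene n 17 mean [643.9 -92.8] pos ang -79.2 dir -84.8
```

```bash
python3 - <<'E'
import cv2
a=cv2.imread('pics/scene2.png')[120:280,140:340];cv2.imwrite('pics/s2c.png',cv2.resize(a,None,fx=3.5,fy=3.5,interpolation=2))
E
```

```text
(no output)
```

View pics/s2c.png

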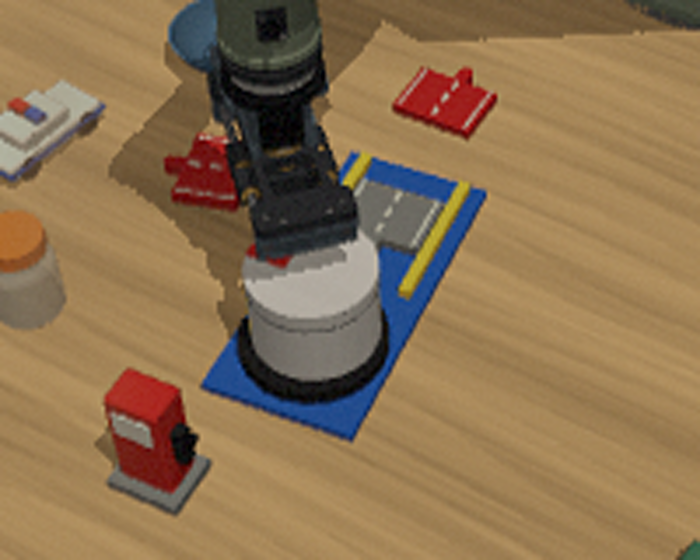

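```bash
python3 -m pendant '[{"xyz":[0.0004,0,0],"roll":0,"jaw":1},{"xyz":[0.0004,-0.0024,0],"roll":2,"jaw":1},{"xyz":[0.0006,-0.0048,0],"roll":4,"jaw":1},{"xyz":[0.0008,-0.0071,0],"roll":6,"jaw":1},{"xyz":[0.0011,-0.0095,0],"roll":8,"jaw":1},{"xyz":[0.0014,-0.0118,0],"roll":10,"jaw":1},{"xyz":[0.0019,-0.0142,0],"roll":12,"jaw":1},{"xyz":[0.0019,-0.0142,0],"roll":12,"jaw":1}]'; python3 f.py
```

```text
time_s: 10.3
ee_pos: [583.5, -101.7, 53.9]
ee_rot: [-180.0, 0.1, 36.3]
force: [-4.5, -6.2, 2.2]
gripper_width: 0.7
F tool xy [-7.3  2.3] C [67.8 -0.6]
```

```bash
python3 -m pendant '[{"xyz":[0.0002,-0.0012,0],"roll":1,"jaw":1},{"xyz":[0.0003,-0.0036,0],"roll":3,"jaw":1},{"xyz":[0.0005,-0.0059,0],"roll":5,"jaw":1},{"xyz":[0.0007,-0.0083,0],"roll":7,"jaw":1},{"xyz":[0.0010,-0.0106,0],"roll":9,"jaw":1},{"xyz":[0.0015,-0.0130,0],"roll":11,"jaw":1},{"xyz":[0.0022,-0.0165,0],"roll":14,"jaw":1},{"xyz":[0.0022,-0.0165,0],"roll":14,"jaw":1}]'; python3 f.py; python3 s.py 3 top scene
```

```text
time_s: 11.3
ee_pos: [575.2, -86.5, 53.9]
ee_rot: [-179.9, 0.2, 22.3]
force: [-4.3, -3.1, 2.9]
gripper_width: 0.5
F tool xy [-5.2  1.2] C [67.6  0.2]
top stripe px 0
scene stripe px 5
```

```bash
python3 -m pendant '[{"xyz":[0.0007,0,0],"roll":0,"jaw":1},{"xyz":[0.0007,-0.0024,0],"roll":2,"jaw":1},{"xyz":[0.0009,-0.0048,0],"roll":4,"jaw":1},{"xyz":[0.0011,-0.0071,0],"roll":6,"jaw":1},{"xyz":[0.0014,-0.0095,0],"roll":8,"jaw":1},{"xyz":[0.0018,-0.0118,0],"roll":10,"jaw":1},{"xyz":[0.0023,-0.0142,0],"roll":12,"jaw":1},{"xyz":[0.0023,-0.0142,0],"roll":12,"jaw":1}]'; python3 f.py
```

```text
time_s: 12.4
ee_pos: [571.3, -72.2, 53.9]
ee_rot: [-179.9, 0.2, 10.3]
force: [-6.9, -3.6, 3.4]
gripper_width: 0.7
F tool xy [-7.4  2.3] C [67.4  0.9]
```

```bash
python3 -m pendant '[{"xyz":[-0.005,0,0],"roll":0,"jaw":1},{"xyz":[-0.02,0,0],"roll":0,"jaw":1},{"xyz":[-0.05,0,0],"roll":0,"jaw":1},{"xyz":[-0.09,0,-0.02],"roll":0,"jaw":1},{"xyz":[-0.13,0,-0.06],"roll":0,"jaw":1},{"xyz":[-0.14,0,-0.08],"roll":0,"jaw":1},{"xyz":[-0.14,0,-0.08],"roll":0,"jaw":1},{"xyz":[-0.14,0,-0.08],"roll":0,"jaw":1}]'; python3 f.py; python3 s.py 4 top scene
```

```text
time_s: 13.4
ee_pos: [435.6, -97.2, 133.3]
ee_rot: [-180.0, 0.0, 10.3]
force: [0.4, 0.9, -0.3]
gripper_width: 0.3
F tool xy [ 0.6 -0.8] C [205.4   0.6]
top n 60 mean [618.7 -89.2] pos ang -124.1 dir -123.4
scene n 40 mean [620.2 -90. ] pos ang -121.2 dir -125.5
```

```bash
python3 -m pendant '[{"xyz":[0.02,0,0.03],"roll":0,"jaw":1},{"xyz":[0.05,0,0.07],"roll":0,"jaw":1},{"xyz":[0.09,0,0.08],"roll":0,"jaw":1},{"xyz":[0.12,0,0.08],"roll":0,"jaw":1},{"xyz":[0.132,0,0.08],"roll":0,"jaw":1},{"xyz":[0.135,0,0.08],"roll":0,"jaw":1},{"xyz":[0.137,0,0.08],"roll":0,"jaw":1},{"xyz":[0.138,0,0.08],"roll":0,"jaw":1}]'; python3 -m pendant '[{"xyz":[0.0004,0,0],"roll":0,"jaw":1},{"xyz":[0.0008,0,0],"roll":0,"jaw":1},{"xyz":[0.0010,0,0],"roll":0,"jaw":1},{"xyz":[0.0012,0,0],"roll":0,"jaw":1},{"xyz":[0.0014,0,0],"roll":0,"jaw":1},{"xyz":[0.0016,0,0],"roll":0,"jaw":1},{"xyz":[0.0018,0,0],"roll":0,"jaw":1},{"xyz":[0.0018,0,0],"roll":0,"jaw":1}]'; python3 f.py
```

```text
time_s: 14.5
ee_pos: [570.7, -72.9, 54.2]
ee_rot: [-180.0, 0.0, 10.3]
force: [0.3, 0.8, 1.1]
gripper_width: 0.4
time_s: 15.5
ee_pos: [571.5, -72.8, 54.1]
ee_rot: [-180.0, 0.2, 10.3]
force: [-7.1, -1.6, 6.1]
gripper_width: 0.5
F tool xy [-7.3  0.3] C [67.4  0.3]
```

```bash
python3 -m pendant '[{"xyz":[0.0002,-0.0012,0],"roll":1,"jaw":1},{"xyz":[0.0003,-0.0036,0],"roll":3,"jaw":1},{"xyz":[0.0005,-0.0059,0],"roll":5,"jaw":1},{"xyz":[0.0007,-0.0083,0],"roll":7,"jaw":1},{"xyz":[0.0010,-0.0106,0],"roll":9,"jaw":1},{"xyz":[0.0015,-0.0130,0],"roll":11,"jaw":1},{"xyz":[0.0023,-0.0165,0],"roll":14,"jaw":1},{"xyz":[0.0023,-0.0165,0],"roll":14,"jaw":1}]'; python3 f.py
```

```text
time_s: 16.5
ee_pos: [570.8, -55.8, 54.1]
ee_rot: [180.0, 0.2, -3.7]
force: [-6.8, -0.3, 4.6]
gripper_width: 0.7
F tool xy [-6.7  0.7] C [67.2  0.9]
```

```bash
python3 -m pendant '[{"xyz":[0.0003,-0.0012,0],"roll":1,"jaw":1},{"xyz":[0.0005,-0.0036,0],"roll":3,"jaw":1},{"xyz":[0.0007,-0.0059,0],"roll":5,"jaw":1},{"xyz":[0.0009,-0.0083,0],"roll":7,"jaw":1},{"xyz":[0.0012,-0.0106,0],"roll":9,"jaw":1},{"xyz":[0.0017,-0.0130,0],"roll":11,"jaw":1},{"xyz":[0.0025,-0.0165,0],"roll":14,"jaw":1},{"xyz":[0.0025,-0.0165,0],"roll":14,"jaw":1}]'; python3 f.py
```

```text
time_s: 17.5
ee_pos: [574.5, -39.1, 53.9]
ee_rot: [180.0, 0.2, -17.7]
force: [-5.6, 0.6, 5.7]
gripper_width: 0.6
F tool xy [-5.5  1.1] C [67.   1.6]
```

```bash
python3 -m pendant '[{"xyz":[0.0004,-0.0012,0],"roll":1,"jaw":1},{"xyz":[0.0006,-0.0036,0],"roll":3,"jaw":1},{"xyz":[0.0009,-0.0059,0],"roll":5,"jaw":1},{"xyz":[0.0012,-0.0083,0],"roll":7,"jaw":1},{"xyz":[0.0015,-0.0106,0],"roll":9,"jaw":1},{"xyz":[0.0020,-0.0130,0],"roll":11,"jaw":1},{"xyz":[0.0028,-0.0163,0],"roll":14,"jaw":1},{"xyz":[0.0028,-0.0163,0],"roll":14,"jaw":1}]'; python3 f.py;python3 s.py 5 top scene
```

```text
time_s: 18.5
ee_pos: [582.1, -24.0, 54.0]
ee_rot: [180.0, 0.2, -31.7]
force: [-5.6, 1.1, 5.4]
gripper_width: 0.6
F tool xy [-5.3  2. ] C [66.8  2.2]
top stripe px 2
scene n 12 mean [606.  -64.1] pos ang -174.5 dir -172.8
```

```bash
python3 -m pendant '[{"xyz":[-0.005,0,0],"roll":0,"jaw":1},{"xyz":[-0.02,0,0],"roll":0,"jaw":1},{"xyz":[-0.05,0,0],"roll":0,"jaw":1},{"xyz":[-0.09,0,-0.02],"roll":0,"jaw":1},{"xyz":[-0.13,0,-0.06],"roll":0,"jaw":1},{"xyz":[-0.14,0,-0.08],"roll":0,"jaw":1},{"xyz":[-0.14,0,-0.08],"roll":0,"jaw":1},{"xyz":[-0.14,0,-0.08],"roll":0,"jaw":1}]'; python3 s.py 6 top scene; python3 w.py w6
```

```text
time_s: 19.6
ee_pos: [464.4, 48.7, 133.2]
ee_rot: [180.0, 0.0, -31.7]
force: [0.3, 0.3, -0.8]
gripper_width: 0.3
top n 55 mean [604.5 -66.9] pos ang -170.0 dir -166.2
scene n 42 mean [606.  -68.1] pos ang -167.4 dir -169.4
rail [325 201  66  47 746] [526.1 -31.1] [66.3 10.3] 7.88
lid [601.3 -38.3] 31.6Traceback (most recent call last):
  File "w.py", line 2, in <module>
    st,a,d=grab('wrist',sys.argv[1]);measure(st,a,d)
                                     ~~~~~~~^^^^^^^^
  File "m.py", line 17, in measure
    n,l,stt,_=cv2.connectedComponentsWithStats((m&k).astype(np.uint8));i=1+np.argmax(stt[1:,4])
                                                                           ~~~~~~~~~^^^^^^^^^^^
    return _wrapfunc(a, 'argmax', axis=axis, out=out, **kwds)
    return bound(*args, **kwds)
ValueError: attempt to get argmax of an empty sequence
```

```bash
python3 -m pendant '[{"xyz":[0.01,0.005,-0.03],"roll":0,"jaw":1},{"xyz":[0.04,0.02,-0.06],"roll":0,"jaw":1},{"xyz":[0.08,0.04,-0.08],"roll":0,"jaw":1},{"xyz":[0.12,0.06,-0.08],"roll":0,"jaw":1},{"xyz":[0.16,0.08,-0.08],"roll":0,"jaw":1},{"xyz":[0.18,0.09,-0.08],"roll":0,"jaw":1},{"xyz":[0.18,0.09,-0.08],"roll":0,"jaw":1},{"xyz":[0.18,0.09,-0.08],"roll":0,"jaw":1}]'; python3 w.py w7
```

```text
time_s: 20.75
ee_pos: [569.8, -121.4, 213.4]
ee_rot: [-180.0, 0.1, -31.7]
force: [-0.1, 0.8, 0.9]
gripper_width: 0.2
rail [ 102   95   95   87 1164] [493.5 -37. ] [134.1   9.8] 8.44
rail [ 162  163   93   80 1020] [ 507.4 -128.9] [133.7  10. ] 8.55
lid [637.5 -57.3] 51.9Traceback (most recent call last):
  File "w.py", line 2, in <module>
    st,a,d=grab('wrist',sys.argv[1]);measure(st,a,d)
                                     ~~~~~~~^^^^^^^^
  File "m.py", line 17, in measure
    n,l,stt,_=cv2.connectedComponentsWithStats((m&k).astype(np.uint8));i=1+np.argmax(stt[1:,4])
                                                                           ~~~~~~~~~^^^^^^^^^^^
    return _wrapfunc(a, 'argmax', axis=axis, out=out, **kwds)
    return bound(*args, **kwds)
ValueError: attempt to get argmax of an empty sequence
```

View pics/w7.png

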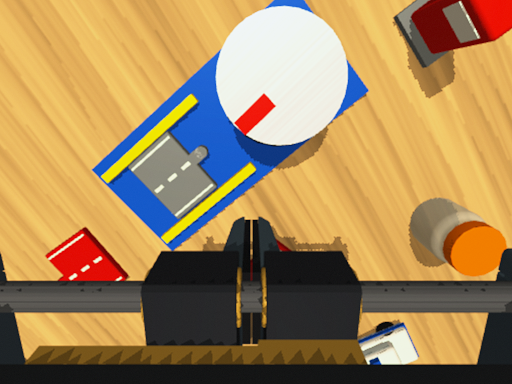

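```bash
sed -i 's/k\[box\[1\]-15:/k[max(0,box[1]-15):/' m.py; python3 - <<'E'
from m import *
st=env.state()
c,p,V=measure(st,cv2.imread('pics/w7.png'),None)
for A in((639.4,-62.2),(637.8,-61)):
    q=p-np.array(A);print(np.degrees(np.arctan2(q[1],q[0])))
print('tip',atz('wrist',203,152,20,st))
for u,v in((168,134),(131,166),(178,216),(214,184)):print(atz('wrist',u,v,20,st))
E
```

```text
rail [ 102   95   95   87 1164] [493.5 -36.9] [134.2   9.9] 8.47
rail [ 162  163   93   80 1020] [ 507.5 -128.9] [133.8  10. ] 8.57
lid [637.6 -57.1] 52.0
stripe [605.  -69.2] [33.6 13. ] dir -168.24
-168.4285343560709
-165.864601113364
tip [536.44691397 -78.31868638  20.        ]
[515.78883199 -43.27107382  20.        ]
[461.92675978 -50.24830952  20.        ]
[ 472.08684532 -123.74352663   20.        ]
[ 527.03005693 -113.89188168   20.        ]
```

```bash
python3 -m pendant '[{"xyz":[-0.03,-0.03,0],"roll":0,"jaw":1},{"xyz":[-0.06,-0.06,0],"roll":0,"jaw":1},{"xyz":[-0.07,-0.09,0.03],"roll":0,"jaw":1},{"xyz":[-0.07,-0.09,0.08],"roll":0,"jaw":1},{"xyz":[-0.065,-0.09,0.13],"roll":0,"jaw":1},{"xyz":[-0.055,-0.09,0.16],"roll":0,"jaw":1},{"xyz":[-0.045,-0.09,0.16],"roll":0,"jaw":1},{"xyz":[-0.042,-0.09,0.16],"roll":0,"jaw":1}]'; python3 -m pendant '[{"xyz":[0.0004,0,0],"roll":0,"jaw":1},{"xyz":[0.0008,0,0],"roll":0,"jaw":1},{"xyz":[0.0010,0,0],"roll":0,"jaw":1},{"xyz":[0.0012,0,0],"roll":0,"jaw":1},{"xyz":[0.0014,0,0],"roll":0,"jaw":1},{"xyz":[0.0017,0,0],"roll":0,"jaw":1},{"xyz":[0.0020,0,0],"roll":0,"jaw":1},{"xyz":[0.0020,0,0],"roll":0,"jaw":1}]'; python3 f.py
```

```text
time_s: 21.8
ee_pos: [582.9, -23.3, 55.3]
ee_rot: [-179.9, -0.1, -31.7]
force: [-3.2, 4.4, -2.6]
gripper_width: 0.6
time_s: 22.8
ee_pos: [582.8, -23.4, 55.2]
ee_rot: [-179.9, 0.1, -31.7]
force: [-4.2, 7.0, 6.2]
gripper_width: -0.1
F tool xy [-7.3 -3.7] C [66.6  3. ]
```

```bash
python3 -m pendant '[{"xyz":[0.0001,-0.0008,0],"roll":0.7,"jaw":1},{"xyz":[0.0001,-0.0016,0],"roll":1.4,"jaw":1},{"xyz":[0.0002,-0.0024,0],"roll":2.1,"jaw":1},{"xyz":[0.0002,-0.0032,0],"roll":2.8,"jaw":1},{"xyz":[0.0003,-0.0040,0],"roll":3.5,"jaw":1},{"xyz":[0.0004,-0.0049,0],"roll":4.2,"jaw":1},{"xyz":[0.0004,-0.0049,0],"roll":4.2,"jaw":1},{"xyz":[0.0004,-0.0049,0],"roll":4.2,"jaw":1}]'; python3 f.py
python3 -m pendant '[{"xyz":[-0.005,0,0],"roll":-1,"jaw":1},{"xyz":[-0.02,0,0],"roll":-2,"jaw":1},{"xyz":[-0.04,0,-0.03],"roll":-4,"jaw":1},{"xyz":[-0.05,0.01,-0.08],"roll":-4,"jaw":1},{"xyz":[-0.04,0.03,-0.12],"roll":-4,"jaw":1},{"xyz":[-0.01,0.06,-0.16],"roll":-4,"jaw":1},{"xyz":[0.04,0.095,-0.16],"roll":-4,"jaw":1},{"xyz":[0.04,0.095,-0.16],"roll":-4,"jaw":1}]'; python3 w.py w8
```

```text
time_s: 23.8
ee_pos: [584.6, -20.7, 55.1]
ee_rot: [179.9, 0.2, -35.9]
force: [-7.7, 2.3, 7.1]
gripper_width: 0.0
F tool xy [-7.6  2.6] C [66.7  1.5]
time_s: 24.8
ee_pos: [564.0, -124.3, 214.2]
ee_rot: [180.0, -0.1, -32.1]
force: [-0.2, 0.7, -0.4]
gripper_width: 0.5
rail [ 104   89   95   89 1173] [493.5 -37. ] [133.8   9.9] 8.43
rail [ 165  157   93   81 1030] [ 507.2 -129. ] [134.2  10. ] 8.54
lid [637.7 -57.1] 52.0
stripe [604.7 -67.8] [33.3 13.1] dir -170.1
```

```bash
python3 -m pendant '[{"xyz":[-0.03,-0.03,0],"roll":0,"jaw":1},{"xyz":[-0.06,-0.06,0],"roll":0,"jaw":1},{"xyz":[-0.07,-0.09,0.03],"roll":0,"jaw":1},{"xyz":[-0.07,-0.095,0.08],"roll":0,"jaw":1},{"xyz":[-0.06,-0.095,0.13],"roll":0,"jaw":1},{"xyz":[-0.045,-0.095,0.16],"roll":0,"jaw":1},{"xyz":[-0.043,-0.095,0.16],"roll":0,"jaw":1},{"xyz":[-0.043,-0.095,0.16],"roll":0,"jaw":1}]';python3 -m pendant '[{"xyz":[0.001,0,0],"roll":0,"jaw":1},{"xyz":[0.002,0,0],"roll":0,"jaw":1},{"xyz":[0.0025,0,0],"roll":0,"jaw":1},{"xyz":[0.003,0,0],"roll":0,"jaw":1},{"xyz":[0.0035,0,0],"roll":0,"jaw":1},{"xyz":[0.004,0,0],"roll":0,"jaw":1},{"xyz":[0.0045,0,0],"roll":0,"jaw":1},{"xyz":[0.0045,0,0],"roll":0,"jaw":1}]'; python3 f.py
```

```text
time_s: 25.85
ee_pos: [577.2, -17.1, 55.0]
ee_rot: [-180.0, -0.1, -31.8]
force: [-0.1, -0.0, 0.0]
gripper_width: 0.8
time_s: 26.85
ee_pos: [580.9, -20.3, 53.9]
ee_rot: [-180.0, 0.0, -31.9]
force: [-0.3, 0.1, 0.0]
gripper_width: 0.1
F tool xy [-0.3  0. ] C [69.8  4.5]
```

Contact comes at Cx ≈ 67; another 2–3 mm to go, gently.

```bash
python3 -m pendant '[{"xyz":[0.0005,0,0],"roll":0,"jaw":1},{"xyz":[0.001,0,0],"roll":0,"jaw":1},{"xyz":[0.0015,0,0],"roll":0,"jaw":1},{"xyz":[0.0018,0,0],"roll":0,"jaw":1},{"xyz":[0.0021,0,0],"roll":0,"jaw":1},{"xyz":[0.0024,0,0],"roll":0,"jaw":1},{"xyz":[0.0026,0,0],"roll":0,"jaw":1},{"xyz":[0.0026,0,0],"roll":0,"jaw":1}]'; python3 f.py
```

```text
time_s: 27.85
ee_pos: [583.1, -21.6, 54.0]
ee_rot: [-180.0, -0.0, -31.9]
force: [0.3, 0.0, -0.6]
gripper_width: 0.4
F tool xy [ 0.3 -0.2] C [67.2  4.5]
```

```bash
python3 -m pendant '[{"xyz":[0.0003,0,0],"roll":0,"jaw":1},{"xyz":[0.0006,0,0],"roll":0,"jaw":1},{"xyz":[0.0008,0,0],"roll":0,"jaw":1},{"xyz":[0.001,0,0],"roll":0,"jaw":1},{"xyz":[0.0012,0,0],"roll":0,"jaw":1},{"xyz":[0.0014,0,0],"roll":0,"jaw":1},{"xyz":[0.0014,0,0],"roll":0,"jaw":1},{"xyz":[0.0014,0,0],"roll":0,"jaw":1}]'; python3 f.py
```

```text
time_s: 28.85
ee_pos: [583.6, -22.0, 53.9]
ee_rot: [180.0, 0.1, -31.9]
force: [-3.5, 4.3, 2.6]
gripper_width: 0.6
F tool xy [-5.2 -1.8] C [66.6  4.5]
```

```bash
python3 -m pendant '[{"xyz":[0.0003,0,0],"roll":0,"jaw":1},{"xyz":[0.0003,-0.0006,0],"roll":0.5,"jaw":1},{"xyz":[0.0004,-0.0012,0],"roll":1,"jaw":1},{"xyz":[0.0004,-0.0018,0],"roll":1.5,"jaw":1},{"xyz":[0.0005,-0.0023,0],"roll":2,"jaw":1},{"xyz":[0.0005,-0.0024,0],"roll":2,"jaw":1},{"xyz":[0.0005,-0.0024,0],"roll":2,"jaw":1},{"xyz":[0.0005,-0.0024,0],"roll":2,"jaw":1}]'; python3 f.py
python3 -m pendant '[{"xyz":[-0.005,0,0],"roll":0,"jaw":1},{"xyz":[-0.02,0,0],"roll":-2,"jaw":1},{"xyz":[-0.04,0,-0.03],"roll":-2,"jaw":1},{"xyz":[-0.05,0.01,-0.08],"roll":-2,"jaw":1},{"xyz":[-0.04,0.03,-0.12],"roll":-2,"jaw":1},{"xyz":[-0.01,0.06,-0.16],"roll":-2,"jaw":1},{"xyz":[0.04,0.095,-0.16],"roll":-2,"jaw":1},{"xyz":[0.04,0.095,-0.16],"roll":-2,"jaw":1}]'; python3 w.py w9
```

```text
time_s: 29.85
ee_pos: [584.3, -20.9, 53.8]
ee_rot: [179.9, 0.1, -33.9]
force: [-7.0, 0.3, 4.5]
gripper_width: -0.0
F tool xy [-6.   3.6] C [66.7  3.4]
time_s: 30.85
ee_pos: [567.1, -124.8, 214.1]
ee_rot: [180.0, -0.2, -32.1]
force: [-0.4, -0.1, -0.5]
gripper_width: 0.4
rail [ 101   91   96   89 1185] [493.4 -37. ] [134.2   9.9] 8.43
rail [ 162  159   93   81 1024] [ 507.4 -128.9] [133.6  10. ] 8.54
lid [637.8 -57.2] 52.0
stripe [604.7 -67.3] [33.4 13.1] dir -170.92
```

```bash
python3 -m pendant '[{"xyz":[-0.02,0.006,0],"roll":-8,"jaw":1},{"xyz":[-0.05,0.016,0],"roll":-16,"jaw":1},{"xyz":[-0.085,0.027,0],"roll":-25,"jaw":1},{"xyz":[-0.115,0.036,0.02],"roll":-34,"jaw":1},{"xyz":[-0.124,0.039,0.06],"roll":-40.6,"jaw":1},{"xyz":[-0.124,0.039,0.11],"roll":-40.6,"jaw":1},{"xyz":[-0.124,0.039,0.15],"roll":-40.6,"jaw":1},{"xyz":[-0.124,0.039,0.15],"roll":-40.6,"jaw":1}]'; cat > g.py <<'E'
from h import *
s=env.state();yw=np.radians(8.5);S=np.array([[np.cos(yw),np.sin(yw)],[-np.sin(yw),np.cos(yw)]])
print('stand xy',np.round(S@(np.array(s['ee_pos'])[:2]-[639.,-62]),1),'z',round(s['ee_pos'][2],1),'F',np.round(S@np.array(s['force'])[:2],1))
E
python3 g.py
```

```text
time_s: 31.9
ee_pos: [437.1, -87.6, 61.8]
ee_rot: [-179.8, 0.4, 8.8]
force: [-0.4, -0.2, 0.3]
gripper_width: 0.4
stand xy [-203.5    4.5] z 61.8 F [-0.4 -0.2]
```

```bash
python3 -m pendant '[{"xyz":[0.002,0.004,0.005],"roll":0,"jaw":1},{"xyz":[0.003,0.004,0.015],"roll":0,"jaw":1},{"xyz":[0.003,0.004,0.025],"roll":0,"jaw":1},{"xyz":[0.003,0.004,0.033],"roll":0,"jaw":1},{"xyz":[0.003,0.004,0.040],"roll":0,"jaw":1},{"xyz":[0.003,0.004,0.045],"roll":0,"jaw":1},{"xyz":[0.003,0.004,0.048],"roll":0,"jaw":1},{"xyz":[0.003,0.004,0.048],"roll":0,"jaw":1}]'; python3 g.py
```

```text
time_s: 32.9
ee_pos: [443.8, -92.9, 15.8]
ee_rot: [-180.0, 0.0, 8.7]
force: [-0.4, -0.4, 0.2]
gripper_width: 0.7
stand xy [-197.6   -1.7] z 15.8 F [-0.5 -0.3]
```

```bash
python3 -m pendant '[{"xyz":[0,0,0.003],"roll":0,"jaw":1},{"xyz":[0.003,0,0.003],"roll":0,"jaw":1},{"xyz":[0.006,0,0.003],"roll":0,"jaw":1},{"xyz":[0.010,0,0.003],"roll":0,"jaw":1},{"xyz":[0.014,0,0.003],"roll":0,"jaw":1},{"xyz":[0.018,0,0.003],"roll":0,"jaw":1},{"xyz":[0.022,0,0.003],"roll":0,"jaw":1},{"xyz":[0.026,0,0.003],"roll":0,"jaw":1}]'; python3 g.py; python3 -m pendant '[{"xyz":[0.003,0,0],"roll":0,"jaw":1},{"xyz":[0.006,0,0],"roll":0,"jaw":1},{"xyz":[0.009,0,0],"roll":0,"jaw":1},{"xyz":[0.012,0,0],"roll":0,"jaw":1},{"xyz":[0.014,0,0],"roll":0,"jaw":1},{"xyz":[0.016,0,0],"roll":0,"jaw":1},{"xyz":[0.018,0,0],"roll":0,"jaw":1},{"xyz":[0.018,0,0],"roll":0,"jaw":1}]'; python3 g.py
```

```text
time_s: 33.9
ee_pos: [470.0, -88.9, 12.9]
ee_rot: [-180.0, -0.0, 8.7]
force: [-2.7, -0.6, 2.0]
gripper_width: 0.4
stand xy [-171.1   -1.6] z 12.9 F [-2.7 -0.2]
time_s: 34.9
ee_pos: [488.0, -86.2, 12.9]
ee_rot: [180.0, -0.1, 8.7]
force: [-1.2, -0.2, 0.4]
gripper_width: 0.6
stand xy [-152.9   -1.6] z 12.9 F [-1.3 -0. ]
```

```bash
python3 -m pendant '[{"xyz":[0.001,0,0],"roll":0,"jaw":1},{"xyz":[0.002,0,0],"roll":0,"jaw":1},{"xyz":[0.003,0,0],"roll":0,"jaw":1},{"xyz":[0.004,0,0],"roll":0,"jaw":1},{"xyz":[0.005,0,0],"roll":0,"jaw":1},{"xyz":[0.006,0,0],"roll":0,"jaw":1},{"xyz":[0.007,0,0],"roll":0,"jaw":1},{"xyz":[0.007,0,0],"roll":0,"jaw":1}]'; python3 g.py; python3 w.py w10
```

```text
time_s: 35.9
ee_pos: [494.6, -85.1, 12.9]
ee_rot: [-180.0, -0.0, 8.7]
force: [-1.2, -0.5, 1.3]
gripper_width: 0.5
stand xy [-146.2   -1.5] z 12.9 F [-1.2 -0.3]
rail [ 124  149  277   22 5693] [492.5 -36.3] [134.1  10.2] 8.44
lid [506.2 -25.4] 14.7Traceback (most recent call last):
  File "w.py", line 2, in <module>
    st,a,d=grab('wrist',sys.argv[1]);measure(st,a,d)
                                     ~~~~~~~^^^^^^^^
  File "m.py", line 17, in measure
    n,l,stt,_=cv2.connectedComponentsWithStats((m&k).astype(np.uint8));i=1+np.argmax(stt[1:,4])
                                                                           ~~~~~~~~~^^^^^^^^^^^
    return _wrapfunc(a, 'argmax', axis=axis, out=out, **kwds)
    return bound(*args, **kwds)
ValueError: attempt to get argmax of an empty sequence
```

```bash
python3 -m pendant '[{"xyz":[0.001,0,0],"roll":0,"jaw":1},{"xyz":[0.002,0,0],"roll":0,"jaw":1},{"xyz":[0.003,0,0],"roll":0,"jaw":1},{"xyz":[0.004,0,0],"roll":0,"jaw":1},{"xyz":[0.005,0,0],"roll":0,"jaw":1},{"xyz":[0.006,0,0],"roll":0,"jaw":1},{"xyz":[0.0065,0,0],"roll":0,"jaw":1},{"xyz":[0.0065,0,0],"roll":0,"jaw":1}]'; python3 g.py
```

```text
time_s: 36.95
ee_pos: [500.9, -84.2, 13.0]
ee_rot: [-180.0, -0.0, 8.7]
force: [-1.8, -0.8, 0.9]
gripper_width: 0.3
stand xy [-139.9   -1.5] z 13.0 F [-1.9 -0.5]
```

```bash
python3 -m pendant '[{"xyz":[0.0003,0,0],"roll":0,"jaw":1},{"xyz":[0.0006,0,0],"roll":0,"jaw":1},{"xyz":[0.0009,0,0],"roll":0,"jaw":1},{"xyz":[0.0012,0,0],"roll":0,"jaw":1},{"xyz":[0.0013,0,0],"roll":0,"jaw":1},{"xyz":[0.0014,0,0],"roll":0,"jaw":1},{"xyz":[0.0015,0,0],"roll":0,"jaw":1},{"xyz":[0.0015,0,0],"roll":0,"jaw":1}]'; python3 g.py
```

```text
time_s: 37.95
ee_pos: [502.2, -83.9, 12.9]
ee_rot: [-180.0, -0.0, 8.7]
force: [-2.1, -0.0, 2.6]
gripper_width: 0.4
stand xy [-138.5   -1.5] z 12.9 F [-2.1  0.3]
```

Keep going in 1 mm steps until it bottoms.

```bash
python3 -m pendant '[{"xyz":[0.0002,0,0],"roll":0,"jaw":1},{"xyz":[0.0004,0,0],"roll":0,"jaw":1},{"xyz":[0.0006,0,0],"roll":0,"jaw":1},{"xyz":[0.0008,0,0],"roll":0,"jaw":1},{"xyz":[0.001,0,0],"roll":0,"jaw":1},{"xyz":[0.001,0,0],"roll":0,"jaw":1},{"xyz":[0.001,0,0],"roll":0,"jaw":1},{"xyz":[0.001,0,0],"roll":0,"jaw":1}]'; python3 g.py
```

```text
time_s: 38.95
ee_pos: [503.3, -83.8, 12.9]
ee_rot: [-180.0, -0.0, 8.7]
force: [-2.8, -0.2, 0.8]
gripper_width: 0.6
stand xy [-137.5   -1.5] z 12.9 F [-2.8  0.2]
```

```bash
python3 -m pendant '[{"xyz":[0.0002,0,0],"roll":0,"jaw":1},{"xyz":[0.0004,0,0],"roll":0,"jaw":1},{"xyz":[0.0006,0,0],"roll":0,"jaw":1},{"xyz":[0.0008,0,0],"roll":0,"jaw":1},{"xyz":[0.001,0,0],"roll":0,"jaw":1},{"xyz":[0.001,0,0],"roll":0,"jaw":1},{"xyz":[0.001,0,0],"roll":0,"jaw":1},{"xyz":[0.001,0,0],"roll":0,"jaw":1}]'; python3 g.py
```

```text
time_s: 39.95
ee_pos: [504.2, -83.6, 12.9]
ee_rot: [-180.0, -0.0, 8.7]
force: [-2.4, -0.8, 1.7]
gripper_width: 0.4
stand xy [-136.5   -1.5] z 12.9 F [-2.5 -0.5]
```

```bash
python3 -m pendant '[{"xyz":[0.0002,0,0],"roll":0,"jaw":1},{"xyz":[0.0004,0,0],"roll":0,"jaw":1},{"xyz":[0.0006,0,0],"roll":0,"jaw":1},{"xyz":[0.0008,0,0],"roll":0,"jaw":1},{"xyz":[0.001,0,0],"roll":0,"jaw":1},{"xyz":[0.001,0,0],"roll":0,"jaw":1},{"xyz":[0.001,0,0],"roll":0,"jaw":1},{"xyz":[0.001,0,0],"roll":0,"jaw":1}]'; python3 g.py
```

```text
time_s: 40.95
ee_pos: [505.2, -83.5, 12.9]
ee_rot: [-180.0, -0.0, 8.7]
force: [-2.5, -0.4, 2.5]
gripper_width: 0.3
stand xy [-135.5   -1.5] z 12.9 F [-2.5  0. ]
```

```bash
python3 -m pendant '[{"xyz":[0.0002,0,0],"roll":0,"jaw":1},{"xyz":[0.0004,0,0],"roll":0,"jaw":1},{"xyz":[0.0006,0,0],"roll":0,"jaw":1},{"xyz":[0.0008,0,0],"roll":0,"jaw":1},{"xyz":[0.001,0,0],"roll":0,"jaw":1},{"xyz":[0.001,0,0],"roll":0,"jaw":1},{"xyz":[0.001,0,0],"roll":0,"jaw":1},{"xyz":[0.001,0,0],"roll":0,"jaw":1}]'; python3 g.py
```

```text
time_s: 41.95
ee_pos: [506.2, -83.3, 12.9]
ee_rot: [-180.0, -0.0, 8.7]
force: [-1.6, -0.0, 1.4]
gripper_width: 0.4
stand xy [-134.5   -1.5] z 12.9 F [-1.6  0.2]
```

```bash
python3 -m pendant '[{"xyz":[0.0002,0,0],"roll":0,"jaw":1},{"xyz":[0.0004,0,0],"roll":0,"jaw":1},{"xyz":[0.0006,0,0],"roll":0,"jaw":1},{"xyz":[0.0008,0,0],"roll":0,"jaw":1},{"xyz":[0.001,0,0],"roll":0,"jaw":1},{"xyz":[0.001,0,0],"roll":0,"jaw":1},{"xyz":[0.001,0,0],"roll":0,"jaw":1},{"xyz":[0.001,0,0],"roll":0,"jaw":1}]'; python3 g.py; python3 s.py 11 top scene
```

```text
time_s: 42.95
ee_pos: [507.0, -83.2, 12.9]
ee_rot: [-180.0, 0.0, 8.7]
force: [-3.9, -1.2, 3.5]
gripper_width: 0.4
stand xy [-133.7   -1.5] z 12.9 F [-4.1 -0.6]
top n 25 mean [612.5 -64.1] pos ang -173.0 dir -166.3
scene n 45 mean [604.9 -66.6] pos ang -170.4 dir -172.3
```

```bash
python3 -m pendant '[{"xyz":[0.0002,0,0],"roll":0,"jaw":1},{"xyz":[0.0004,0,0],"roll":0,"jaw":1},{"xyz":[0.0006,0,0],"roll":0,"jaw":1},{"xyz":[0.0008,0,0],"roll":0,"jaw":1},{"xyz":[0.001,0,0],"roll":0,"jaw":1},{"xyz":[0.001,0,0],"roll":0,"jaw":1},{"xyz":[0.001,0,0],"roll":0,"jaw":1},{"xyz":[0.001,0,0],"roll":0,"jaw":1}]'; python3 g.py
```

```text
time_s: 44.05
ee_pos: [506.9, -83.1, 12.9]
ee_rot: [-180.0, 0.1, 8.7]
force: [-7.3, -2.9, 4.4]
gripper_width: 0.7
stand xy [-133.7   -1.4] z 12.9 F [-7.6 -1.8]
```

```bash
python3 -m pendant '[{"xyz":[-0.005,0,0],"roll":0,"jaw":1},{"xyz":[-0.018,0,0],"roll":0,"jaw":1},{"xyz":[-0.027,0,-0.01],"roll":0,"jaw":1},{"xyz":[-0.027,0,-0.05],"roll":0,"jaw":1},{"xyz":[-0.027,0,-0.10],"roll":0,"jaw":1},{"xyz":[-0.027,0,-0.15],"roll":0,"jaw":1},{"xyz":[-0.027,0,-0.20],"roll":0,"jaw":1},{"xyz":[-0.027,0,-0.20],"roll":0,"jaw":1}]'; python3 -m pendant '[{"xyz":[0.01,0.006,0],"roll":9,"jaw":1},{"xyz":[0.03,0.02,0],"roll":18,"jaw":1},{"xyz":[0.05,0.035,0],"roll":27,"jaw":1},{"xyz":[0.07,0.045,0],"roll":36,"jaw":1},{"xyz":[0.08,0.051,0],"roll":40,"jaw":1},{"xyz":[0.08,0.051,0],"roll":40,"jaw":1},{"xyz":[0.08,0.051,0],"roll":40,"jaw":1},{"xyz":[0.08,0.051,0],"roll":40,"jaw":1}]'; python3 w.py w12
```

```text
time_s: 45.05
ee_pos: [483.6, -87.7, 217.7]
ee_rot: [179.8, -0.6, 8.7]
force: [-0.4, 0.4, -0.8]
gripper_width: 0.6
time_s: 46.05
ee_pos: [567.5, -125.2, 212.9]
ee_rot: [180.0, 0.0, -31.3]
force: [-0.1, -0.5, -1.6]
gripper_width: 0.6
rail [ 101   90   97   88 1190] [493.3 -37.1] [134.4   9.9] 8.41
rail [ 161  159   94   80 1030] [ 507.1 -129. ] [134.2  10. ] 8.57
lid [637.8 -57.3] 52.0
stripe [604.5 -67.4] [33.6 13.2] dir -170.78
```

View pics/w12.png

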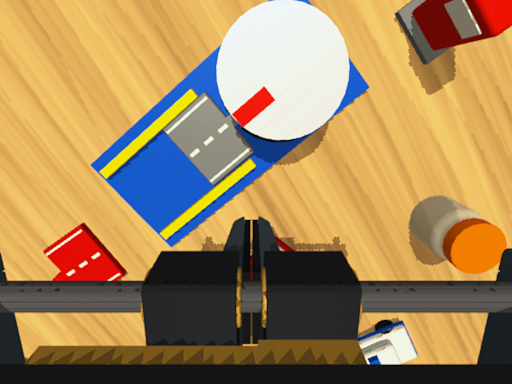

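```bash
python3 - <<'E'
from m import *
st=env.state();yw=np.radians(8.5);S=np.array([[np.cos(yw),np.sin(yw)],[-np.sin(yw),np.cos(yw)]])
for p in((164,128),(211,184)):print(S@(atz('wrist',*p,20,st)[:2]-[639.2,-62.2]))
E
```

```text
[-121.05050763   40.05440637]
[-123.52148629  -36.35281162]
```

```bash
python3 -c "
from workcell import env
print(env.job_done(), env.state()['time_s'])"
```

```text
the job is handed in; nothing more can be done
the job is handed in; nothing more can be done
```

The tin now faces the road and the tile is fully home in its notch. I handed the job in just after 46 s, with the gripper shut, about 210 mm up and touching nothing.

- **Tin:** I rolled it about 95° clockwise with the shut fingertips. The highest contact force I read was about 11 N. Force is only reported at the end of each move, so short peaks in between were not measured. The last wrist picture puts the lid stripe at -170.8°, against -171.5° for straight down the channel, so it is about 0.7° off. That is within how far the camera estimates disagree with each other (1–3°).
- **Tile:** I pushed it along the channel until it stopped moving, at about 8 N along the channel (9 N in all). In the last picture its back edge is about 122.3 mm in front of the axis, and 122.5 mm is fully home. The two back corners read 121.1 and 123.5 mm, a difference I put down to reading pixels by eye.
- **Other toys:** I never aimed at or felt contact with any of them. The pump, jar and red look-alike tile look unmoved in the wrist pictures. I did not check the racer, cone or key dish again at the end, and saw only part of the police car.
- **Failed check:** The stripe-finding script failed on some close-up wrist pictures because the gripper hid the stripe. I backed the arm off and measured again each time.

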